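# Find the full tin of fittings by weight and start the polisher

## Robot

A 6-joint arm with a two-finger parallel gripper is mounted at the origin on the work surface. World frame = base frame: x ahead of the robot, y to its left, z up, the work surface at z = 0. Lengths are in m, angles in rad, forces in N, time in s.
With the tool pointing down it reaches from about 0.375 to 0.9 m from the base axis. Payload 3.1 kg.
Tool frame: the origin (TCP) lies midway between the tips of the shut fingers; the grasp point (between the pads) lies 19 mm behind it; x points along the fingers, y is the direction in which the jaws open and shut, and the axes are right-handed (so a half turn about x gives the same grasp; the last joint's range is limited). The gripper opens to 87 mm and grips with 3 to 60 N. Pads are 19 mm wide; open, the fingers measure 117 mm over their backs; the gripper's body (75 mm by 190 mm) begins 51 mm behind the grasp point.
Start: joints at [-1.407, 0.527, 1.433, -0, 1.181, -0.178], TCP at [0.21, -0.589, 0.223] pointing down, gripper open.
Joint ranges: [-3.08, 3.08], [-0.75, 2.2], [0.22, 2.44], [-1.43, 4.57], [0, 2.65], [-2.85, 2.85]. Speed limits (rad/s): [2.79, 2.79, 3.14, 3.14, 3.14, 3.14].

## Interface

Orientations are given as a unit quaternion [x, y, z, w].
In Python, from rig import get_obs, imaging, robot gives the robot as it stands.
- The arm moves only by the shell command python3 -m inch 'ROWS' [FORCE]. ROWS is JSON, a list of rows, each a list of 3 entries, a list of its own where there are three numbers: the finger opening in mm, from 0 to 87, then the shift along the tool's x, y, z in mm, then the turn, a rotation vector about the tool's x, y, z in degrees. In form: [[grip, [dx, dy, dz], [wx, wy, wz]], ...]. A call has 1 to 12 rows; each row shifts and turns the pose as measured when the row begins, along the tool's axes as they then stand; what a row does not reach is not made up. A row lasts 1/8 s, in which the tool goes at most 62.5 mm and 10.7 degrees, less where a joint would pass 70% of its speed; a pose out of reach is approached as far as the arm can. A call with a gripper value outside its range is refused whole. The fingers move at their own pace and stop on an object; FORCE is the grip in N (left out, the last holds). Time passes only in rows, so rows that do not move let the fingers close. It gives the time, the measured TCP pose, the force and the opening at its end, in the units of the state.
- get_obs(): the state, without advancing time (a new reading comes with each control period).
- imaging.camera(name): name is "scene" or "top" or "wrist"; returns the picture (400x640x3 uint8, red, green, blue); there is no depth.
- imaging.camera_params(name): a dict with "camera_matrix" (3x3 intrinsics, pixels), "k1" (the pictures are not rectified: a ray, as slopes to the right and down, at radius r is drawn at 1 + k1 r^2 times it, then the intrinsics apply), "xyz" and "rotation" of the camera in the world. Camera axes: x right, y down, z forward; pixel columns grow to the right and rows downward; lengths in m; the calibration is good to about 2 mm. A picture is of the moment at which its call begins: read the wrist's pose just before it. camera_params takes no time and is no camera call; for the wrist camera it gives the pose at the moment of the call.
- robot.hand_in(): hands the job in, once; it reports no verdict.
Trained networks look in the newest picture that a camera, given by its name, has taken for a name from the list of things; names that differ only in an ending like _2 or _b are one class to them, and where a whole thing is asked for, a point or a joint stands for the part that bears it (a point fixed in the world has none). Each returns a list of dicts, best first, with "confidence" (0 to 1); they miss things now and then, are a little off and sometimes report something else, mostly with a low value. They report only what shows in the picture. A call takes as long as a camera call.
- imaging.cut_out(camera, target): "pixels" (400x640 bool, what is visible of it) and "box" ([centre column, centre row, width, height] in pixels, round what is visible of it).
- imaging.tip_of(camera, target): "pixel" ([column, row] in pixels: a listed point, or the origin of a listed thing).
The state is a dict: "time": time; "q": joint angles; "joint_velocities": joint speeds; "joint_torque": joint torques, N m; "position": TCP position; "tool_rot": TCP orientation; "ft_force": force on the tool from outside, world axes, zero at the start; "moment": the same for the moment, N m; "grip_width": finger opening in m.
Only numpy, scipy, OpenCV 4.12 (cv2) and the standard library are available. Lean on these libraries where they do the work, as an engineer would, in place of code of your own. Each camera call takes 0.05 s, during which the arm holds its last target. There are 200 camera calls.

## Task

One of the three identical lidded tins under the timber rail is packed with brass fittings and clearly the heaviest; find it by feeling their weights, leaving the two lighter tins upright where they stood. Stand the heaviest tin upright down in the polisher's cradle and let go of it, then push the polisher's sloping start plunger all the way in to its stop and let it spring back. Do not knock over any tin or shift the other things on the bench.

Things in the scene. Friction and masses are not known exactly. Their poses are not given: they have to be found in the camera images.
- tin_a: lidded rectangular steel tin, 80 (x) x 58 (y) x 105 mm (z) tall, standing upright on the bench; origin at the centre of its underside, z up, 80 mm side along its x. All three tins look the same; any of them may be the heavy one, whatever its name. Contents are loose inside; keep it upright.
- tin_b: lidded rectangular steel tin, 80 (x) x 58 (y) x 105 mm (z) tall, standing upright on the bench; origin at the centre of its underside, z up, 80 mm side along its x. All three tins look the same; any of them may be the heavy one, whatever its name. Contents are loose inside; keep it upright.
- tin_c: lidded rectangular steel tin, 80 (x) x 58 (y) x 105 mm (z) tall, standing upright on the bench; origin at the centre of its underside, z up, 80 mm side along its x. All three tins look the same; any of them may be the heavy one, whatever its name. Contents are loose inside; keep it upright.
- rack: fixed timber bar 40 (x) x 510 (y) x 20 mm, underside 245 mm above the bench; origin on the bench under its middle, y along it, x away from the robot. Two 285 mm green uprights behind it at x = +95, y = +-235 mm. The tins stand under it within 10 mm of its centre line, near y = -160, 0, +160 mm: reach in from the robot's side, tool tilted about 40 degrees, as a vertical gripper hits it.
- polisher: fixed grey bench polisher, plinth 210 (x) x 300 (y) x 30 mm; origin on the bench directly under the middle of its cradle; x points away from its front, plinth runs from y = -220 to +80 mm. A sloping console with the start plunger stands at y = -145 mm, up to about 125 mm high.
- cradle (a point): centre of the cradle's flat floor, 48 mm above the bench; the cradle is an open aluminium pocket 100 (x) x 78 mm (y) inside with a rim 18 mm high and 6 mm thick; axes as the polisher's, so a tin fits with its x along the cradle's x (either way round).
- plunger_top (a point): centre of the outer face of the round black start plunger (head 44 mm across), on the polisher's sloping console; its z axis points out of the face, leaning 30 degrees from vertical towards the polisher's front; push against z.
- plunger (a joint): how far the plunger is pushed in, m: 0 out, 0.020 against its stop; sprung, 3.5 N at the start to about 10.5 N at the stop, and returns by itself.
- jar_1: bystander: small screw-top jar, 42 mm across, 85 mm tall, standing behind and between the tins; origin under its centre.
- jar_2: bystander: small screw-top jar, 42 mm across, 75 mm tall, standing behind and between the tins; origin under its centre.
- hammer: bystander: hammer with a wooden handle lying on the bench in front of the tins, handle to its -x, under 60 mm high.
- sander: bystander: sanding block 70 x 110 x 46 mm lying on the bench; origin under its centre.
- spindle: bystander: turned dark wooden chair spindle 200 mm long along its y, 35 mm thick, lying behind the rail; origin under its centre.
- brush: bystander: paint brush lying at the back of the bench, handle to its -x, under 40 mm high.

How it is judged:
On the way, in this order (a step that is already met when the one before it is completed fails the run):
1. the heaviest tin stands upright in the polisher's cradle, let go of (((x of tin_a in the frame of cradle between -0.016 and 0.016 m and y of tin_a in the frame of cradle between -0.016 and 0.016 m and z of tin_a in the frame of cradle below 0.008 m and angle between tin_a's own z axis and vertical below 0.06 rad and contact force between tin_a and polisher above 4.5 N and contact force between the fingers and tin_a below 0.1 N) or (x of tin_b in the frame of cradle between -0.016 and 0.016 m and y of tin_b in the frame of cradle between -0.016 and 0.016 m and z of tin_b in the frame of cradle below 0.008 m and angle between tin_b's own z axis and vertical below 0.06 rad and contact force between tin_b and polisher above 4.5 N and contact force between the fingers and tin_b below 0.1 N) or (x of tin_c in the frame of cradle between -0.016 and 0.016 m and y of tin_c in the frame of cradle between -0.016 and 0.016 m and z of tin_c in the frame of cradle below 0.008 m and angle between tin_c's own z axis and vertical below 0.06 rad and contact force between tin_c and polisher above 4.5 N and contact force between the fingers and tin_c below 0.1 N))), for 0.3 s.
2. the start plunger is pushed in to its stop (at least 17 of 20 mm) (value of joint plunger above 0.017 m), for 0.1 s.
At the end, for the whole second after the job is handed in: The heaviest tin (pressing on the polisher with over 4.5 N) stands upright on the cradle's floor, within 16 mm of its centre each way, and is not held; the other two stand upright on the bench within 50 mm of where they started; the plunger is back out (under 3 mm); the tins are at rest (((x of tin_a in the frame of cradle between -0.016 and 0.016 m and y of tin_a in the frame of cradle between -0.016 and 0.016 m and z of tin_a in the frame of cradle below 0.008 m and angle between each of tin_a, tin_b, tin_c's own z axis and vertical below 0.06 rad and contact force between tin_a and polisher above 4.5 N and contact force between the fingers and tin_a below 0.1 N and distance of each of tin_b, tin_c from where it was at the start of the episode below 0.05 m and height (world z) of each of tin_b, tin_c below 0.006 m) or (x of tin_b in the frame of cradle between -0.016 and 0.016 m and y of tin_b in the frame of cradle between -0.016 and 0.016 m and z of tin_b in the frame of cradle below 0.008 m and angle between each of tin_b, tin_a, tin_c's own z axis and vertical below 0.06 rad and contact force between tin_b and polisher above 4.5 N and contact force between the fingers and tin_b below 0.1 N and distance of each of tin_a, tin_c from where it was at the start of the episode below 0.05 m and height (world z) of each of tin_a, tin_c below 0.006 m) or (x of tin_c in the frame of cradle between -0.016 and 0.016 m and y of tin_c in the frame of cradle between -0.016 and 0.016 m and z of tin_c in the frame of cradle below 0.008 m and angle between each of tin_c, tin_a, tin_b's own z axis and vertical below 0.06 rad and contact force between tin_c and polisher above 4.5 N and contact force between the fingers and tin_c below 0.1 N and distance of each of tin_a, tin_b from where it was at the start of the episode below 0.05 m and height (world z) of each of tin_a, tin_b below 0.006 m)) and value of joint plunger below 0.003 m and linear speed of each of tin_a, tin_b, tin_c below 0.01 m/s); the robot touches nothing.
It fails at once if a tin is tipped by more than 30 degrees (angle between any of tin_a, tin_b, tin_c's own z axis and vertical above 0.52 rad).
It fails at once if a bystander (jar, hammer, sanding block, spindle, brush) is shifted by more than 40 mm (distance of any of hammer, sander, spindle, brush, jar_1, jar_2 from where it was at the start of the episode above 0.04 m).
It also fails if it takes over 72 s, if anything falls off the work surface, if the arm or the gripper's body presses on something with over 40 N, if the wrist force passes 120 N, or if a joint passes its speed limit or range.

## Working session

There is one attempt and no reset: what is moved stays moved. The work goes in short steps, Python scripts to look and compute and a shell command to move; the robot and the scene stay as the last step left them, time stands still between calls to the robot, and variables do not carry over. Pictures are saved under pics/ and viewed, about 8 in all and at most 12, crops included, and the job is handed in when it is done.

```bash
ls; mkdir -p pics; cat > look.py <<'E'
import numpy as np, cv2
from rig import get_obs, imaging, robot
def snap(c,f):
    im=imaging.camera(c); cv2.imwrite('pics/'+f,im[:,:,::-1]); return im
def P(c):
    return imaging.camera_params(c)
def ray(p,uv):
    K=np.array(p['camera_matrix'],float);k=float(p['k1']);R=np.array(p['rotation'])
    d=np.array([(uv[0]-K[0,2])/K[0,0],(uv[1]-K[1,2])/K[1,1]])
    s=d.copy()
    for _ in range(30): s=d/(1+k*(s@s))
    return np.array(p['xyz']),R@np.array([s[0],s[1],1])
def onz(p,uv,z):
    o,d=ray(p,uv); return o+d*(z-o[2])/d[2]
def proj(p,X):
    K=np.array(p['camera_matrix'],float);R=np.array(p['rotation'])
    c=(np.atleast_2d(X)-np.array(p['xyz']))@R
    s=c[:,:2]/c[:,2:]; s=s*(1+p['k1']*(s**2).sum(1,keepdims=True))
    return s*[K[0,0],K[1,1]]+[K[0,2],K[1,2]]
E
python3 - <<'E'
from look import *
for c in ('scene','top'):
    snap(c,c+'1.png'); p=P(c); print(c,p)
    for n,z in [('tin_a',0),('rack',0),('polisher',0),('cradle',.048),('plunger_top',.12),('jar_1',0),('hammer',0),('sander',0),('spindle',0)]:
        for r in imaging.tip_of(c,n):
            if r['confidence']>.2: print(c,n,np.round(r['pixel'],1),round(r['confidence'],2),np.round(onz(p,r['pixel'],z),3))
print(get_obs())
E
```

```text
pics
scene {'camera_matrix': array([[417.53467649,   0.        , 322.54387895],
       [  0.        , 417.53467649, 202.84208569],
       [  0.        ,   0.        ,   1.        ]]), 'k1': -0.07100930661697094, 'xyz': array([1.04486808, 0.49968702, 0.97726103]), 'rotation': array([ 0.35408607,  0.87494025, -0.30779346, -0.11985739])}Traceback (most recent call last):
  File "<stdin>", line 6, in <module>
  File "look.py", line 14, in onz
    o,d=ray(p,uv); return o+d*(z-o[2])/d[2]
        ~~~^^^^^^
  File "look.py", line 12, in ray
    return np.array(p['xyz']),R@np.array([s[0],s[1],1])
                              ~^~~~~~~~~~~~~~~~~~~~~~~~
ValueError: matmul: Input operand 1 has a mismatch in its core dimension 0, with gufunc signature (n?,k),(k,m?)->(n?,m?) (size 3 is different from 4)
```

Rotation is a quaternion.

```bash
python3 - <<'E'
s=open('look.py').read()
s=s.replace("    return imaging.camera_params(c)","    p=imaging.camera_params(c); p['rotation']=Rotation.from_quat(p['rotation']).as_matrix(); return p")
open('look.py','w').write("from scipy.spatial.transform import Rotation\n"+s)
E
python3 - <<'E'
from look import *
for c in ('scene','top'):
    snap(c,c+'1.png'); p=P(c); print(c,p['xyz'])
    for n,z in [('tin_a',0),('rack',0),('polisher',0),('cradle',.048),('plunger_top',.12),('jar_1',0),('hammer',0),('sander',0),('spindle',0)]:
        for r in imaging.tip_of(c,n):
            if r['confidence']>.2: print(c,n,np.round(r['pixel'],1),round(r['confidence'],2),np.round(onz(p,r['pixel'],z),3))
print(get_obs())
E
```

```text
scene [1.04486808 0.49968702 0.97726103]
scene tin_a [353.7 267.3] 0.94 [0.603 0.149 0.   ]
scene tin_a [301.5 233.3] 0.69 [ 0.629 -0.03   0.   ]
scene polisher [277.7 173.6] 0.62 [ 0.53  -0.253  0.   ]
scene cradle [275.7 165.5] 0.95 [ 0.538 -0.246  0.048]
scene plunger_top [272.8 116.1] 0.55 [ 0.445 -0.361  0.12 ]
scene jar_1 [310.6 267.1] 0.7 [0.685 0.068 0.   ]
scene sander [354.8 190.4] 0.56 [ 0.406 -0.034  0.   ]
scene spindle [288.7 295.7] 0.66 [0.782 0.091 0.   ]
top [ 0.49263904 -0.0133241   1.15641944]
top tin_a [250.4 186.8] 0.88 [0.608 0.15  0.   ]
top tin_a [318.7 182.5] 0.73 [ 0.624 -0.041  0.   ]
top tin_a [199.6 190. ] 0.58 [0.597 0.29  0.   ]
top polisher [396.9 211.8] 0.9 [ 0.544 -0.262  0.   ]
top polisher [407.8 212.5] 0.34 [ 0.543 -0.293  0.   ]
top cradle [400.4 214.8] 0.77 [ 0.534 -0.261  0.048]
top plunger_top [443.5 259.6] 0.72 [ 0.42  -0.355  0.12 ]
top jar_1 [279.2 161.1] 0.71 [0.682 0.071 0.   ]
top jar_1 [225.6 163.2] 0.46 [0.674 0.221 0.   ]
top hammer [226.3 250.2] 0.66 [0.432 0.211 0.   ]
top sander [319.5 260.3] 0.83 [ 0.407 -0.046  0.   ]
top spindle [275.5 130.4] 0.74 [0.77  0.083 0.   ]
top spindle [224.2 164.9] 0.43 [0.669 0.224 0.   ]
{'time': 1.1, 'q': array([-1.40750163e+00,  5.27474268e-01,  1.43270958e+00, -1.92640098e-05,
        1.18138375e+00, -1.78498161e-01]), 'joint_velocities': array([-7.35051532e-05,  1.22949804e-04,  1.70306514e-03,  2.05657929e-03,
        1.02535174e-03, -2.63300125e-05]), 'joint_torque': array([ 1.64488312e-03, -4.40016568e+01, -1.76986420e+01,  6.36256230e-02,
        5.03297383e-02, -1.65953088e-05]), 'position': array([ 0.20950536, -0.58881582,  0.22256117]), 'tool_rot': array([-0.69679934, -0.12024841,  0.69681208, -0.12026603]), 'ft_force': array([0.19541505, 0.13664522, 0.30892254]), 'moment': array([ 0.00550459, -0.00286307,  0.01251592]), 'grip_width': 0.0867844485120225}
```

View pics/scene1.png

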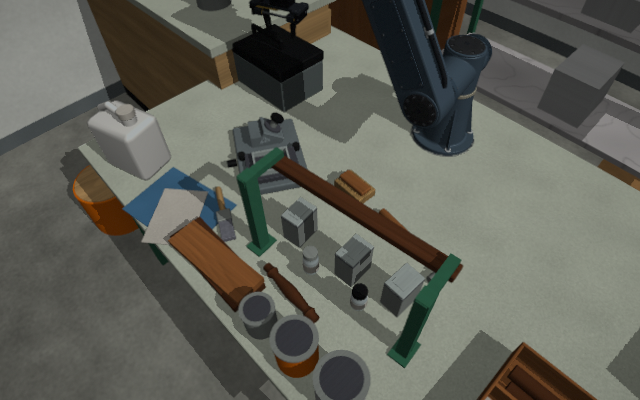

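View pics/top1.png

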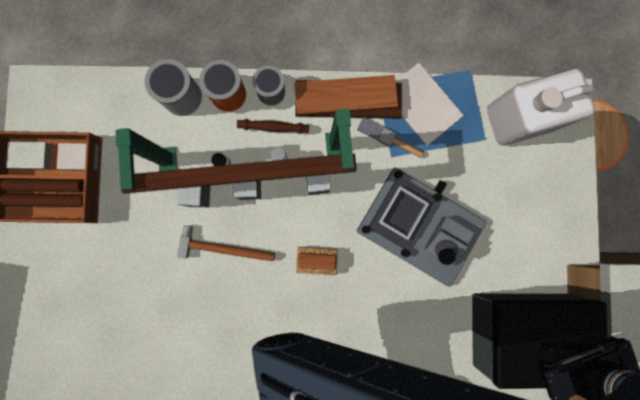

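The scene view shows three tins behind the rail, near px (299,222), (353,258) and (404,288). The top view shows the polisher centred near (425,225), with its cradle at (405,212) and its plunger at (447,252). Next I fit models to the masks.

```bash
cat > fit.py <<'E'
from look import *
from scipy.optimize import minimize
def box(x,y,th,dx,dy,z0,z1,ox=0,oy=0):
    c,s=np.cos(th),np.sin(th)
    return np.array([[x+c*(ox+a*dx/2)-s*(oy+b*dy/2),y+s*(ox+a*dx/2)+c*(oy+b*dy/2),z] for a in(-1,1) for b in(-1,1) for z in(z0,z1)])
def sil(p,B,S=4):
    h=cv2.convexHull((proj(p,B)*S).astype(np.float32)).astype(np.int32)
    m=np.zeros((400*S,640*S),np.uint8); cv2.fillConvexPoly(m,h,1); return cv2.resize(m*255,(640,400),interpolation=cv2.INTER_AREA)/255.
def fitbox(p,mask,x0,mk):
    f=lambda v:(lambda s:1-np.minimum(s,mask).sum()/np.maximum(s,mask).sum())(sil(p,mk(*v)))
    best=None
    for dt in (-.3,0,.3):
        r=minimize(f,x0+np.array([0,0,dt]),method='Nelder-Mead',options=dict(initial_simplex=x0+np.array([[0,0,dt],[.02,0,dt],[0,.02,dt],[0,0,dt+.2]]),xatol=2e-4,fatol=1e-4))
        if best is None or r.fun<best.fun: best=r
    return best.x,1-best.fun
E
python3 - <<'E'
from fit import *
p=P('scene'); im=snap('scene','s2.png')
for r in imaging.cut_out('scene','tin_a'):
    if r['confidence']<.15: continue
    u,v=r['box'][:2]; g=onz(p,(u,v),.05)
    x,i=fitbox(p,r['pixels'].astype(float),np.array([g[0],g[1],0.]),lambda x,y,t:box(x,y,t,.08,.058,0,.105))
    print('tin',np.round(r['box'],1),round(r['confidence'],2),np.round(x[:2],4),'yaw',round(np.degrees(x[2]),1),'iou',round(i,3))
p=P('top'); im=snap('top','t2.png')
for n in('polisher','rack'):
  for r in imaging.cut_out('top',n):
    if r['confidence']<.3: continue
    cs=cv2.findContours(r['pixels'].astype(np.uint8),0,2)[0]; c=max(cs,key=cv2.contourArea)
    b=cv2.boxPoints(cv2.minAreaRect(c)); print(n,r['confidence'],np.round(b,1).tolist(),np.round([onz(p,q,.03 if n=='polisher' else .265)[:2] for q in b],3).tolist())
c=cv2.resize(im[150:300,340:500],None,fx=5,fy=5,interpolation=cv2.INTER_CUBIC)[:600,:]
im2=cv2.resize(im[155:290,345:495],None,fx=4,fy=4,interpolation=cv2.INTER_CUBIC); cv2.imwrite('pics/crop1.png',im2[:,:,::-1])
E
```

```text
tin [404.3 288.9  48.4  54.1] 0.97 [0.5895 0.2941] yaw -1.7 iou 0.956
tin [298.6 221.2  37.4  45.7] 0.8 [ 0.6312 -0.0324] yaw 7.0 iou 0.96
tin [353.  260.5  40.6  52.3] 0.64 [0.6119 0.1539] yaw 3.4 iou 0.967
tin [266.8 153.2  81.3  80.8] 0.6 [ 0.5334 -0.3713] yaw 5.0 iou 0.327
polisher 0.69 [[355.1000061035156, 230.5], [399.70001220703125, 155.60000610351562], [494.29998779296875, 212.0], [449.70001220703125, 286.8999938964844]] [[0.49, -0.141], [0.699, -0.264], [0.546, -0.528], [0.34, -0.401]]
rack 0.79 [[114.5999984741211, 128.60000610351562], [350.8999938964844, 107.9000015258789], [356.70001220703125, 173.6999969482422], [120.4000015258789, 194.5]] [[0.704, 0.409], [0.76, -0.103], [0.614, -0.117], [0.561, 0.39]]
```

View pics/crop1.png

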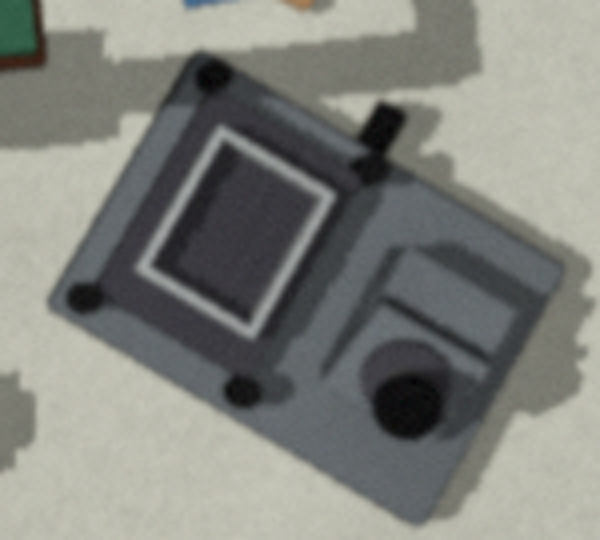

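The crop shows the rim's outer corners at crop px (220,125), (137,268), (254,339) and (336,193). The plinth corners are at (202,52), (50,300), (418,523) and (563,267), and the plunger face is near (407,407).

```bash
cat > plan.py <<'E'
from look import *
def pose(psi,tilt,sgn=1):
    a,t=np.radians(psi),np.radians(tilt)
    x=np.array([np.sin(t)*np.cos(a),np.sin(t)*np.sin(a),-np.cos(t)]); y=sgn*np.array([-np.sin(a),np.cos(a),0])
    return Rotation.from_matrix(np.c_[x,y,np.cross(x,y)])
def rows(p0,R0,p1,R1,n,g):
    "n equal steps; rounded tool-frame rows"
    rv=(R0.inv()*R1).as_rotvec(); out=[]
    for k in range(n):
        Ra=R0*Rotation.from_rotvec(rv*k/n)
        d=Ra.inv().apply((np.array(p1)-p0)/n)*1000
        out.append([g,[round(float(v),1) for v in d],[round(float(v),1) for v in np.degrees(rv/n)]])
    print('rows',str(out).replace(' ',''),'per',round(np.linalg.norm(np.array(p1)-p0)*1000/n,1),'mm',round(np.degrees(np.linalg.norm(rv))/n,1),'deg')
def grasp2tcp(g,R): return np.array(g)+R.apply([.019,0,0])
def now():
    o=get_obs(); return o,np.array(o['position']),Rotation.from_quat(o['tool_rot'])
E
python3 - <<'E'
from plan import *
p=P('top'); f=lambda c,z:onz(p,np.array(c)/4+[345,155],z)[:2]
rim=np.array([f(c,.066) for c in[(220,125),(137,268),(254,339),(336,193)]])
pl=np.array([f(c,.03) for c in[(202,52),(50,300),(418,523),(563,267)]])
print('rim c',rim.mean(0),[np.degrees(np.arctan2(*(a-b)[::-1])) for a,b in((rim[0],rim[1]),(rim[3],rim[2]),(rim[1],rim[2]),(rim[0],rim[3]))],np.linalg.norm(rim[0]-rim[1]),np.linalg.norm(rim[1]-rim[2]))
print('plinth c',pl.mean(0),[np.degrees(np.arctan2(*(a-b)[::-1])) for a,b in((pl[0],pl[1]),(pl[3],pl[2]),(pl[1],pl[2]),(pl[0],pl[3]))],[np.linalg.norm(pl[i]-pl[i-1]) for i in range(4)])
c=rim.mean(0); y=np.radians(-30.5); ax=np.array([np.cos(y),np.sin(y)]); ay=np.array([-ax[1],ax[0]])
for z in(.11,.12,.13):
  q=f((407,407),z); print('plunger',z,q,(q-c)@ax,(q-c)@ay)
m=pl.mean(0); print('plinth mid in cradle', (m-c)@ax,(m-c)@ay)
o,p0,R0=now(); print('R0\n',R0.as_matrix().round(2))
for s in(1,-1): print(s,np.degrees((R0.inv()*pose(0,40,s)).magnitude()))
E
```

```text
rim c [ 0.53912715 -0.26770577] [np.float64(-30.035249425094243), np.float64(-29.628197086541306), np.float64(59.52396717628678), np.float64(60.40496860941988)] 0.11075881328249844 0.0904379756458433
plinth c [ 0.50451041 -0.32598213] [np.float64(-31.229769322925478), np.float64(-30.50978578320301), np.float64(59.557162079533214), np.float64(60.030716814123096)] [np.float64(0.29054879094758246), np.float64(0.20118697032791671), np.float64(0.2930641285638959), np.float64(0.20356951823405933)]
plunger 0.11 [ 0.42686161 -0.36635348] -0.04666376794908619 -0.1419768105295564
plunger 0.12 [ 0.4274902  -0.36297979] -0.0478344285397239 -0.1387509054422972
plunger 0.13 [ 0.4281188 -0.3596061] -0.04900508913036163 -0.1355250003550378
plinth mid in cradle -0.0002492985770865615 -0.06778193492335498
R0
 [[-0.    0.34 -0.94]
 [ 0.   -0.94 -0.34]
 [-1.   -0.    0.  ]]
1 161.60732786451052
-1 44.36165951178522
```

```bash
python3 - <<'E'
from plan import *
o,p0,R0=now()
w=np.array([.42,-.2,.36]); Rw=pose(7,20,-1)
rows(p0,R0,w,Rw,10,87)
R1=pose(7,40,-1); g=np.array([.6312,-.0324,.08]); t=grasp2tcp(g,R1)-R1.apply([.12,0,0]); print(t)
E
```

```text
rows [[87,[-13.7,-29.6,-32.9],[1.2,2.0,0.2]],[87,[-12.7,-30.2,-32.7],[1.2,2.0,0.2]],[87,[-11.7,-30.9,-32.4],[1.2,2.0,0.2]],[87,[-10.7,-31.6,-32.1],[1.2,2.0,0.2]],[87,[-9.7,-32.2,-31.8],[1.2,2.0,0.2]],[87,[-8.7,-32.9,-31.4],[1.2,2.0,0.2]],[87,[-7.8,-33.5,-31.0],[1.2,2.0,0.2]],[87,[-6.8,-34.2,-30.5],[1.2,2.0,0.2]],[87,[-5.9,-34.8,-30.0],[1.2,2.0,0.2]],[87,[-5.0,-35.4,-29.4],[1.2,2.0,0.2]]] per 46.3 mm 2.4 deg
[ 0.56676237 -0.04031195  0.15737049]
```

```bash
python3 -m inch '[[87,[-14,-30,-33],[1.2,2,0.2]],[87,[-13,-30,-33],[1.2,2,0.2]],[87,[-12,-31,-32],[1.2,2,0.2]],[87,[-11,-32,-32],[1.2,2,0.2]],[87,[-10,-32,-32],[1.2,2,0.2]],[87,[-9,-33,-31],[1.2,2,0.2]],[87,[-8,-34,-31],[1.2,2,0.2]],[87,[-7,-34,-31],[1.2,2,0.2]],[87,[-6,-35,-30],[1.2,2,0.2]],[87,[-5,-35,-29],[1.2,2,0.2]]]'
python3 - <<'E'
from plan import *
o,p0,R0=now(); print(o['q'].round(2),p0)
R1=pose(7,40,-1); g=np.array([.6312,-.0324,.08]); t=grasp2tcp(g,R1)-R1.apply([.12,0,0])
rows(p0,R0,t,R1,6,87)
E
```

```text
time: 2.6
position: [0.4238, -0.191, 0.368]
tool_rot: [0.822, 0.049, -0.567, 0.033]
ft_force: [0.9, 0.0, 0.4]
grip_width: 0.087
[-0.87  0.02  1.81  0.33  1.14  0.47] [ 0.42377757 -0.19104444  0.36799455]
rows [[87,[42.3,-22.1,-12.4],[-0.0,3.2,-0.0]],[87,[42.9,-22.1,-10.0],[-0.0,3.2,-0.0]],[87,[43.4,-22.1,-7.6],[-0.0,3.2,-0.0]],[87,[43.8,-22.1,-5.2],[-0.0,3.2,-0.0]],[87,[44.0,-22.0,-2.8],[-0.0,3.2,-0.0]],[87,[44.1,-22.0,-0.3],[-0.0,3.2,-0.0]]] per 49.3 mm 3.2 deg
```

```bash
python3 -m inch '[[87,[42,-22,-12],[0,3.2,0]],[87,[43,-22,-10],[0,3.2,0]],[87,[43,-22,-8],[0,3.2,0]],[87,[44,-22,-5],[0,3.2,0]],[87,[44,-22,-3],[0,3.2,0]],[87,[44,-22,0],[0,3.2,0]],[87,[0,0,0],[0,0,0]]]'
python3 - <<'E'
from fit import *
from plan import *
o,p0,R0=now(); print(o['q'].round(2),p0, o['ft_force'])
p=P('wrist'); im=snap('wrist','w1.png'); print(p['xyz'])
for r in imaging.cut_out('wrist','tin_a'):
    print(r['confidence'],np.round(r['box'],0))
    if r['confidence']<.3: continue
    x,i=fitbox(p,r['pixels'].astype(float),np.array([.631,-.0324,.12]),lambda x,y,t:box(x,y,t,.08,.058,0,.105))
    print(np.round(x,3),'yaw',round(np.degrees(x[2]),1),'iou',round(i,3))
E
```

```text
time: 3.48
position: [0.5585, -0.0556, 0.1944]
tool_rot: [0.902, 0.061, -0.428, 0.028]
ft_force: [-0.2, 1.0, -1.0]
grip_width: 0.0868
[-0.52  0.4   2.13  1.48  0.4  -0.43] [ 0.5584679  -0.05555358  0.19442024] [-0.18863879  1.04924452 -1.02395149]
[ 0.51045089 -0.06146612  0.3637393 ]
0.96 [130. 204. 127.  99.]
[ 0.631 -0.032 -0.18 ] yaw -10.3 iou 0.0
0.69 [308. 207.  60.  94.]
[ 0.631 -0.034  0.14 ] yaw 8.0 iou 0.9
0.56 [ 38. 204.  76.  84.]
[ 0.631 -0.032 -0.18 ] yaw -10.3 iou 0.0
```

View pics/w1.png

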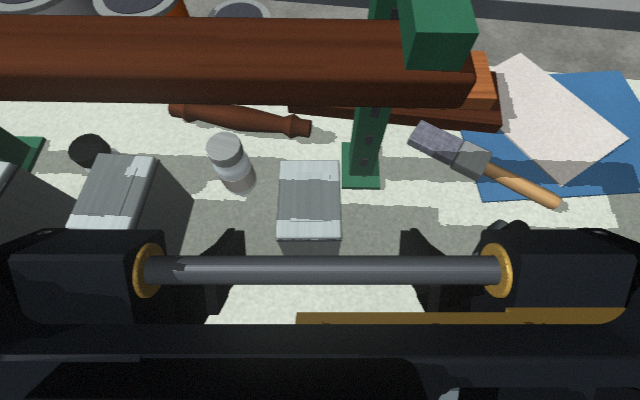

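The wrist view shows the near tin at cols 278–341, centred between the fingers (225..420). The fit agrees with the scene fit. Next I check the tilt and approach.

```bash
cat >> plan.py <<'E'
def state():
    o,p,R=now(); x=R.as_matrix()[:,0]; y=R.as_matrix()[:,1]
    print('t',round(o['time'],2),'q',o['q'].round(2),'tcp',p.round(4),'grasp',(p-.019*x).round(4),'tilt',round(np.degrees(np.arccos(-x[2])),1),'psi(x)',round(np.degrees(np.arctan2(x[1],x[0])),1),'psi(y)',round(np.degrees(np.arctan2(y[0],-y[1])),1),'yz',y[2].round(3),'F',o['ft_force'].round(2),'M',o['moment'].round(2),'w',round(o['grip_width'],4))
    return o,p,R
def go(g,psi,tilt,n,grip,back=0):
    o,p,R=state(); R1=pose(psi,tilt,-1); t=grasp2tcp(g,R1)-R1.apply([back,0,0]); rows(p,R,t,R1,n,grip)
E
python3 - <<'E'
from plan import *
go([.628,-.0328,.08],7,42,5,87,.1)
E
```

```text
t 3.58 q [-0.52  0.39  2.13  1.47  0.4  -0.43] tcp [ 0.5591 -0.0569  0.1962] grasp [ 0.5471 -0.0584  0.2109] tilt 39.4 psi(x) 7.6 psi(y) 7.7 yz 0.001 F [ 0.51 -0.28  0.25] M [-0.05  0.4  -0.05] w 0.0872
rows [[87,[10.9,-3.1,4.4],[0.1,0.5,0.1]],[87,[10.8,-3.1,4.5],[0.1,0.5,0.1]],[87,[10.8,-3.1,4.6],[0.1,0.5,0.1]],[87,[10.7,-3.1,4.7],[0.1,0.5,0.1]],[87,[10.7,-3.1,4.8],[0.1,0.5,0.1]]] per 12.1 mm 0.5 deg
```

```bash
python3 -m inch '[[87,[11,-3,4.5],[0,0.5,0]],[87,[11,-3,4.5],[0,0.5,0]],[87,[11,-3,4.5],[0,0.5,0]],[87,[11,-3,4.5],[0,0.5,0]],[87,[11,-3,4.5],[0,0.5,0]],[87,[0,0,0],[0,0,0]]]'
python3 - <<'E'
from plan import *
go([.628,-.0328,.08],7,42,5,87,0)
E
```

```text
time: 4.32
position: [0.5807, -0.0465, 0.1488]
tool_rot: [0.915, 0.057, -0.399, 0.033]
ft_force: [-0.1, -0.1, -0.1]
grip_width: 0.0868
t 4.33 q [-0.48  0.55  2.17  2.07  0.45 -1.03] tcp [ 0.5807 -0.0465  0.1488] grasp [ 0.5679 -0.048   0.1627] tilt 42.9 psi(x) 6.6 psi(y) 7.5 yz 0.015 F [-0.12 -0.09 -0.11] M [-0.01  0.41  0.06] w 0.0868
rows [[87,[20.5,-1.7,2.3],[0.2,-0.2,-0.1]],[87,[20.5,-1.7,2.2],[0.2,-0.2,-0.1]],[87,[20.5,-1.7,2.1],[0.2,-0.2,-0.1]],[87,[20.5,-1.6,2.1],[0.2,-0.2,-0.1]],[87,[20.5,-1.6,2.0],[0.2,-0.2,-0.1]]] per 20.7 mm 0.3 deg
```

```bash
python3 -m inch '[[87,[10,-8,6],[0.5,0,0]],[87,[20,0,1],[0.4,0,0]],[87,[20,0,1],[0,0,0]],[87,[18,0,1],[0,0,0]],[87,[18,0,1],[0,0,0]],[87,[14,0,0],[0,0,0]],[87,[0,0,0],[0,0,0]]]'
python3 - <<'E'
from plan import *
go([.628,-.0328,.08],7,42,2,87,0)
E
```

```text
time: 5.2
position: [0.6472, -0.0358, 0.0746]
tool_rot: [0.918, 0.052, -0.393, 0.027]
ft_force: [-0.1, -0.9, -0.6]
grip_width: 0.0871
t 5.2 q [-0.39  0.75  2.04  2.36  0.48 -1.23] tcp [ 0.6472 -0.0358  0.0746] grasp [ 0.6342 -0.0372  0.0883] tilt 43.6 psi(x) 6.2 psi(y) 6.7 yz 0.009 F [-0.05 -0.88 -0.58] M [-0.07  0.5   0.01] w 0.0871
rows [[87,[1.1,-2.7,5.2],[0.1,-0.8,-0.3]],[87,[1.1,-2.7,5.2],[0.1,-0.8,-0.3]]] per 5.9 mm 0.9 deg
```

```bash
python3 -m inch '[[87,[1,-5,7],[0.2,-1,-0.4]],[87,[0,0,2],[0,0,0]],[50,[0,0,0],[0,0,0]],[50,[0,0,0],[0,0,0]],[50,[0,0,0],[0,0,0]],[50,[0,0,0],[0,0,0]],[50,[0,0,0],[0,0,0]]]' 40
python3 - <<'E'
from plan import *
state()
E
python3 -m inch '[[50,[-7.3,0,-6.8],[0,0,0]],[50,[-7.3,0,-6.8],[0,0,0]],[50,[0,0,0],[0,0,0]],[50,[0,0,0],[0,0,0]],[50,[0,0,0],[0,0,0]]]'
python3 - <<'E'
from plan import *
o,p,R=state(); im=snap('scene','s3.png')
for i in range(4): imaging.camera('scene'); print(get_obs()['ft_force'].round(2))
E
```

```text
time: 6.08
position: [0.6393, -0.0311, 0.068]
tool_rot: [0.914, 0.054, -0.402, 0.025]
ft_force: [1.1, 0.5, -0.3]
grip_width: 0.0581
t 6.08 q [-0.38  0.76  2.05  2.35  0.48 -1.23] tcp [ 0.6393 -0.0311  0.068 ] grasp [ 0.6266 -0.0327  0.082 ] tilt 42.5 psi(x) 6.8 psi(y) 6.8 yz 0.001 F [ 1.07  0.45 -0.27] M [ 0.05  0.4  -0.03] w 0.0581
time: 6.7
position: [0.6373, -0.0309, 0.0855]
tool_rot: [0.912, 0.054, -0.405, 0.024]
ft_force: [0.1, -0.0, -1.6]
grip_width: 0.0576
t 6.7 q [-0.38  0.71  2.05  2.27  0.44 -1.14] tcp [ 0.6373 -0.0309  0.0855] grasp [ 0.6246 -0.0325  0.0996] tilt 42.1 psi(x) 6.8 psi(y) 6.8 yz 0.0 F [ 0.08 -0.03 -1.59] M [-0.03  0.6  -0.03] w 0.0576
[-0.84  0.76 -1.42]
[-0.58  0.81 -2.5 ]
[ 0.3  -0.15 -0.66]
[-0.02  0.47 -1.39]
```

Tin near y=-0.03 weighs about 1.5 N, so it is light. I put it back.

```bash
python3 -m inch '[[50,[7,0,6.5],[0,0,0]],[50,[5.6,0,5.2],[0,0,0]],[50,[0.8,0,0.8],[0,0,0]],[50,[0,0,0],[0,0,0]],[87,[0,0,0],[0,0,0]],[87,[0,0,0],[0,0,0]],[87,[0,0,0],[0,0,0]],[87,[-25,0,0],[0,0,0]],[87,[-40,0,0],[0,0,0]],[87,[-45,0,0],[0,0,0]],[87,[-45,0,0],[0,0,0]]]'
python3 - <<'E'
from plan import *
from fit import *
go([.610,.1535,.08],4,42,7,87,.1)
p=P('scene'); im=snap('scene','s4.png')
for r in imaging.cut_out('scene','tin_a'):
    if r['confidence']<.3: continue
    u,v=r['box'][:2]; g=onz(p,(u,v),.05)
    x,i=fitbox(p,r['pixels'].astype(float),np.array([g[0],g[1],0.]),lambda x,y,t:box(x,y,t,.08,.058,0,.105))
    print('tin',np.round(r['box'],1),round(r['confidence'],2),np.round(x[:2],4),'yaw',round(np.degrees(x[2]),1),'iou',round(i,3))
E
```

```text
time: 8.32
position: [0.5344, -0.0436, 0.1841]
tool_rot: [0.913, 0.055, -0.402, 0.024]
ft_force: [0.7, 0.4, -0.6]
grip_width: 0.087
t 8.32 q [-0.54  0.42  2.25  1.89  0.45 -0.88] tcp [ 0.5344 -0.0436  0.1841] grasp [ 0.5217 -0.0451  0.1981] tilt 42.5 psi(x) 6.9 psi(y) 6.9 yz -0.0 F [ 0.68  0.39 -0.55] M [-0.05  0.4  -0.03] w 0.087
rows [[87,[8.9,-27.0,-0.5],[0.3,-0.1,0.3]],[87,[8.8,-27.1,-0.3],[0.3,-0.1,0.3]],[87,[8.7,-27.1,-0.2],[0.3,-0.1,0.3]],[87,[8.5,-27.2,-0.1],[0.3,-0.1,0.3]],[87,[8.4,-27.2,0.1],[0.3,-0.1,0.3]],[87,[8.3,-27.3,0.2],[0.3,-0.1,0.3]],[87,[8.1,-27.3,0.3],[0.3,-0.1,0.3]]] per 28.5 mm 0.4 deg
tin [300.5 221.   42.8  48.8] 0.95 [ 0.6303 -0.0298] yaw 5.8 iou 0.949
tin [353.6 261.7  40.7  53.6] 0.85 [0.6123 0.154 ] yaw 3.9 iou 0.968
tin [404.4 289.   46.2  51.2] 0.63 [0.59   0.2948] yaw -1.3 iou 0.957
```

```bash
python3 -m inch '[[87,[0,-32,0],[0.3,0,0.3]],[87,[0,-32,0],[0.3,0,0.3]],[87,[0,-32,0],[0.3,0,0.3]],[87,[6,-32,0],[0.3,0,0.3]],[87,[10,-31,0],[0.3,0,0.3]],[87,[14,-31,0],[0.3,0,0.3]],[87,[0,0,0],[0,0,0]]]'
python3 - <<'E'
from plan import *
go([.610,.154,.08],4,42,4,87,.03)
E
```

```text
time: 9.3
position: [0.5421, 0.1511, 0.16]
tool_rot: [0.916, 0.031, -0.4, 0.017]
ft_force: [-0.5, -1.0, 0.1]
grip_width: 0.0871
t 9.3 q [ 0.08  0.51  2.21  3.18  0.32 -1.61] tcp [0.5421 0.1511 0.16  ] grasp [0.5292 0.1503 0.174 ] tilt 42.8 psi(x) 3.6 psi(y) 4.0 yz 0.007 F [-0.51 -1.01  0.09] M [-0.04  0.4   0.05] w 0.0871
rows [[87,[23.5,0.3,1.1],[0.1,-0.2,-0.1]],[87,[23.5,0.4,1.0],[0.1,-0.2,-0.1]],[87,[23.5,0.4,0.9],[0.1,-0.2,-0.1]],[87,[23.5,0.4,0.9],[0.1,-0.2,-0.1]]] per 23.5 mm 0.2 deg
```

```bash
python3 -m inch '[[87,[24,0,1],[0.2,0,0]],[87,[24,0.5,1],[0.2,0,0]],[87,[24,0.5,1],[0,0,0]],[87,[23,0.5,1],[0,0,0]],[87,[20,0,0],[0,0,0]],[87,[10,0,0],[0,0,0]],[87,[0,0,0],[0,0,0]]]'
python3 - <<'E'
from plan import *
go([.610,.154,.08],4,42,1,87,0)
E
```

```text
time: 10.18
position: [0.6282, 0.1501, 0.0597]
tool_rot: [0.916, 0.027, -0.401, 0.014]
ft_force: [-0.4, -0.4, -0.4]
grip_width: 0.0869
t 10.18 q [ 0.06  0.78  2.04  3.15  0.42 -1.58] tcp [0.6282 0.1501 0.0597] grasp [0.6153 0.1494 0.0737] tilt 42.7 psi(x) 3.3 psi(y) 3.5 yz 0.003 F [-0.37 -0.43 -0.42] M [0.03 0.39 0.04] w 0.0869
rows [[87,[-8.1,-5.1,-0.4],[-0.3,-0.7,-0.5]]] per 9.5 mm 0.9 deg
```

```bash
python3 -m inch '[[87,[-8,-5,0],[0,-0.7,-0.4]],[87,[0,0,0],[0,0,0]],[50,[0,0,0],[0,0,0]],[50,[0,0,0],[0,0,0]],[50,[0,0,0],[0,0,0]],[50,[0,0,0],[0,0,0]],[50,[0,0,0],[0,0,0]]]' 40
python3 - <<'E'
from plan import *
state()
E
python3 -m inch '[[50,[-7.3,0,-6.8],[0,0,0]],[50,[-7.3,0,-6.8],[0,0,0]],[50,[0,0,0],[0,0,0]],[50,[0,0,0],[0,0,0]],[50,[0,0,0],[0,0,0]]]'
python3 - <<'E'
from plan import *
o,p,R=state()
for i in range(3): imaging.camera('scene'); print(get_obs()['ft_force'].round(2))
E
```

```text
time: 11.05
position: [0.6211, 0.1549, 0.0683]
tool_rot: [0.913, 0.03, -0.406, 0.012]
ft_force: [-0.1, -0.8, 0.5]
grip_width: 0.0579
t 11.05 q [ 0.07  0.75  2.05  3.15  0.39 -1.57] tcp [0.6211 0.1549 0.0683] grasp [0.6085 0.154  0.0824] tilt 42.0 psi(x) 3.9 psi(y) 3.7 yz -0.003 F [-0.1  -0.84  0.48] M [ 0.1   0.44 -0.03] w 0.0579
time: 11.68
position: [0.6185, 0.155, 0.087]
tool_rot: [0.911, 0.031, -0.41, 0.013]
ft_force: [-0.1, 0.7, -3.4]
grip_width: 0.058
t 11.68 q [ 0.07  0.71  2.04  3.15  0.33 -1.57] tcp [0.6185 0.155  0.087 ] grasp [0.606  0.1542 0.1012] tilt 41.5 psi(x) 4.0 psi(y) 3.8 yz -0.002 F [-0.12  0.68 -3.44] M [-0.04  0.75  0.04] w 0.058
[ 0.52 -0.29 -3.89]
[ 0.77 -0.11 -4.64]
[-0.62  0.03 -2.86]
```

About 3.7 N, below the 4.5 N threshold. I put it down and weigh the third.

```bash
python3 -m inch '[[50,[7.3,0,6.8],[0,0,0]],[50,[5.6,0,5.2],[0,0,0]],[50,[1.2,0,1.1],[0,0,0]],[50,[0,0,0],[0,0,0]],[87,[0,0,0],[0,0,0]],[87,[0,0,0],[0,0,0]],[87,[0,0,0],[0,0,0]],[87,[-25,0,0],[0,0,0]],[87,[-40,0,0],[0,0,0]],[87,[-45,0,0],[0,0,0]],[87,[-40,0,0],[0,0,0]]]'
python3 - <<'E'
from plan import *
go([.588,.2945,.08],-1.5,42,5,87,.13)
E
```

```text
time: 13.2
position: [0.5207, 0.1476, 0.1809]
tool_rot: [0.914, 0.03, -0.405, 0.012]
ft_force: [0.8, 0.7, 0.2]
grip_width: 0.0869
t 13.2 q [ 0.07  0.43  2.23  3.15  0.26 -1.57] tcp [0.5207 0.1476 0.1809] grasp [0.508  0.1467 0.195 ] tilt 42.2 psi(x) 3.9 psi(y) 3.7 yz -0.003 F [0.78 0.66 0.2 ] M [ 0.    0.41 -0.  ] w 0.0869
rows [[87,[3.1,-29.8,2.1],[0.8,-0.0,0.7]],[87,[2.8,-29.8,2.5],[0.8,-0.0,0.7]],[87,[2.4,-29.8,2.9],[0.8,-0.0,0.7]],[87,[2.0,-29.8,3.3],[0.8,-0.0,0.7]],[87,[1.7,-29.8,3.7],[0.8,-0.0,0.7]]] per 30.0 mm 1.0 deg
```

```bash
python3 -m inch '[[87,[3,-30,2],[0.8,0,0.7]],[87,[3,-30,2],[0.8,0,0.7]],[87,[2,-30,3],[0.8,0,0.7]],[87,[2,-30,3],[0.8,0,0.7]],[87,[2,-30,4],[0.8,0,0.7]],[87,[0,0,0],[0,0,0]]]'
python3 - <<'E'
from plan import *
go([.588,.2945,.08],-1.5,42,5,87,0.02)
E
```

```text
time: 13.95
position: [0.5161, 0.2913, 0.1694]
tool_rot: [0.917, -0.012, -0.4, -0.008]
ft_force: [0.3, -0.1, 0.2]
grip_width: 0.0868
t 13.95 q [ 0.5   0.52  2.04  4.45  0.36 -2.45] tcp [0.5161 0.2913 0.1694] grasp [0.5032 0.2915 0.1833] tilt 42.9 psi(x) -1.3 psi(y) -1.6 yz -0.005 F [ 0.34 -0.12  0.17] M [0.04 0.4  0.03] w 0.0868
rows [[87,[22.7,-1.0,1.6],[-0.1,-0.2,0.0]],[87,[22.7,-1.0,1.6],[-0.1,-0.2,0.0]],[87,[22.7,-1.0,1.5],[-0.1,-0.2,0.0]],[87,[22.7,-1.0,1.4],[-0.1,-0.2,0.0]],[87,[22.7,-1.0,1.4],[-0.1,-0.2,0.0]]] per 22.8 mm 0.2 deg
```

```bash
python3 -m inch '[[87,[22,-1,1.5],[0,0,0]],[87,[22,-1,1.5],[0,0,0]],[87,[22,-1,1.5],[0,0,0]]]'
python3 - <<'E'
from plan import *
go([.588,.2945,.08],-1.5,42,4,87,0)
E
```

```text
time: 14.32
position: [0.5584, 0.2919, 0.1189]
tool_rot: [0.917, -0.011, -0.398, -0.008]
ft_force: [0.4, -0.4, -0.1]
grip_width: 0.0868
t 14.32 q [ 0.46  0.65  1.99  4.19  0.37 -2.21] tcp [0.5584 0.2919 0.1189] grasp [0.5455 0.2921 0.1328] tilt 43.1 psi(x) -1.2 psi(y) -1.6 yz -0.005 F [ 0.37 -0.36 -0.13] M [0.02 0.39 0.04] w 0.0868
rows [[87,[16.9,-0.8,1.4],[-0.1,-0.3,0.0]],[87,[16.9,-0.8,1.3],[-0.1,-0.3,0.0]],[87,[16.9,-0.8,1.2],[-0.1,-0.3,0.0]],[87,[16.9,-0.8,1.1],[-0.1,-0.3,0.0]]] per 17.0 mm 0.3 deg
```

```bash
python3 -m inch '[[87,[18,-1,1.5],[0,-0.3,0]],[87,[18,-1,1.5],[0,-0.3,0]],[87,[17,-1,1],[0,-0.3,0]],[87,[10,0,1],[0,0,0]],[87,[0,0,0],[0,0,0]],[87,[0,0,0],[0,0,0]]]'
python3 - <<'E'
from plan import *
go([.588,.2945,.08],-1.5,42,1,87,0)
E
```

```text
time: 15.08
position: [0.6001, 0.2897, 0.0662]
tool_rot: [0.914, -0.014, -0.406, -0.008]
ft_force: [0.1, 0.4, 0.6]
grip_width: 0.0875
t 15.07 q [ 0.41  0.77  1.91  4.07  0.37 -2.12] tcp [0.6001 0.2897 0.0662] grasp [0.5874 0.2901 0.0803] tilt 42.1 psi(x) -1.6 psi(y) -1.8 yz -0.003 F [0.11 0.43 0.59] M [0.06 0.47 0.02] w 0.0875
rows [[87,[0.5,-4.5,-0.1],[-0.3,-0.1,-0.1]]] per 4.5 mm 0.3 deg
```

```bash
python3 -m inch '[[87,[0.5,-5,0],[0,0,0]],[87,[0,0,0],[0,0,0]],[50,[0,0,0],[0,0,0]],[50,[0,0,0],[0,0,0]],[50,[0,0,0],[0,0,0]],[50,[0,0,0],[0,0,0]],[50,[0,0,0],[0,0,0]]]' 45
python3 - <<'E'
from plan import *
state()
E
python3 -m inch '[[50,[-7.3,0,-6.8],[0,0,0]],[50,[-7.3,0,-6.8],[0,0,0]],[50,[0,0,0],[0,0,0]],[50,[0,0,0],[0,0,0]],[50,[0,0,0],[0,0,0]]]'
python3 - <<'E'
from plan import *
o,p,R=state()
for i in range(4): imaging.camera('scene'); print(get_obs()['ft_force'].round(2))
E
```

```text
time: 15.95
position: [0.6004, 0.2938, 0.0681]
tool_rot: [0.915, -0.015, -0.404, -0.008]
ft_force: [-0.4, -0.0, -0.6]
grip_width: 0.0579
t 15.95 q [ 0.42  0.77  1.91  4.1   0.37 -2.14] tcp [0.6004 0.2938 0.0681] grasp [0.5876 0.2942 0.0822] tilt 42.3 psi(x) -1.8 psi(y) -1.9 yz -0.002 F [-0.36 -0.01 -0.58] M [0.3  0.42 0.05] w 0.0579
time: 16.58
position: [0.5929, 0.2949, 0.0785]
tool_rot: [0.909, -0.012, -0.416, -0.007]
ft_force: [-0.0, -0.3, -6.4]
grip_width: 0.0579
t 16.57 q [ 0.43  0.74  1.91  4.2   0.33 -2.25] tcp [0.5929 0.2949 0.0785] grasp [0.5804 0.2952 0.0928] tilt 40.9 psi(x) -1.4 psi(y) -1.6 yz -0.003 F [-0.03 -0.31 -6.36] M [0.04 1.07 0.05] w 0.0579
[-0.71  0.63 -6.41]
[ 0.17 -0.85 -6.25]
[-0.7  -0.22 -6.06]
[ 0.6   0.82 -5.22]
```

Third tin weighs about 6.2 N, so it is the heaviest. I carry it out from under the rail.

```bash
python3 - <<'E'
from plan import *
o,p,R=state()
R1=pose(-1.5,42,-1)
w=[grasp2tcp(g,R1) for g in([.583,.292,.115],[.50,.25,.14],[.47,.08,.22])]
rows(p,R,w[0],R1,2,50);rows(w[0],R1,w[1],R1,4,50);rows(w[1],R1,w[2],R1,6,50)
E
```

```text
t 16.77 q [ 0.42  0.74  1.91  4.2   0.33 -2.25] tcp [0.5934 0.2949 0.0793] grasp [0.581  0.2952 0.0936] tilt 41.0 psi(x) -1.4 psi(y) -1.6 yz -0.004 F [ 0.6   0.82 -5.22] M [0.04 1.11 0.04] w 0.0578
rows [[50,[-7.4,1.5,-8.0],[-0.1,0.5,0.0]],[50,[-7.3,1.6,-8.0],[-0.1,0.5,0.0]]] per 11.0 mm 0.5 deg
rows [[50,[-18.3,11.0,11.0],[0.0,0.0,0.0]],[50,[-18.3,11.0,11.0],[0.0,0.0,0.0]],[50,[-18.3,11.0,11.0],[0.0,0.0,0.0]],[50,[-18.3,11.0,11.0],[0.0,0.0,0.0]]] per 24.1 mm 0.0 deg
rows [[50,[-12.8,28.5,-5.8],[0.0,0.0,0.0]],[50,[-12.8,28.5,-5.8],[0.0,0.0,0.0]],[50,[-12.8,28.5,-5.8],[0.0,0.0,0.0]],[50,[-12.8,28.5,-5.8],[0.0,0.0,0.0]],[50,[-12.8,28.5,-5.8],[0.0,0.0,0.0]],[50,[-12.8,28.5,-5.8],[0.0,0.0,0.0]]] per 31.7 mm 0.0 deg
```

```bash
python3 -m inch '[[50,[-9,1.5,-10],[0,0.5,0]],[50,[-9,1.5,-10],[0,0.5,0]],[50,[-9,1.5,-9],[0,0.5,0]],[50,[-18,11,11],[0,0,0]],[50,[-18,11,11],[0,0,0]],[50,[-19,12,10],[0,0,0]],[50,[-19,14,8],[0,0,0]]]' 50
python3 - <<'E'
from plan import *
o,p,R=state()
R1=pose(-4,42,-1)
rows(p,R,grasp2tcp([.47,.08,.22],R1),R1,7,50)
E
```

```text
time: 17.65
position: [0.5162, 0.244, 0.1481]
tool_rot: [0.916, -0.012, -0.402, -0.008]
ft_force: [-0.1, -0.3, -5.7]
grip_width: 0.0581
t 17.65 q [ 0.39  0.55  2.13  4.02  0.36 -2.09] tcp [0.5162 0.244  0.1481] grasp [0.5033 0.2443 0.1621] tilt 42.6 psi(x) -1.3 psi(y) -1.6 yz -0.006 F [-0.14 -0.32 -5.68] M [ 0.01  1.14 -0.03] w 0.0581
rows [[50,[-9.0,23.6,-2.7],[0.2,-0.1,0.3]],[50,[-8.8,23.7,-2.7],[0.2,-0.1,0.3]],[50,[-8.7,23.7,-2.8],[0.2,-0.1,0.3]],[50,[-8.6,23.7,-2.9],[0.2,-0.1,0.3]],[50,[-8.5,23.8,-3.0],[0.2,-0.1,0.3]],[50,[-8.4,23.8,-3.0],[0.2,-0.1,0.3]],[50,[-8.3,23.8,-3.1],[0.2,-0.1,0.3]]] per 25.4 mm 0.4 deg
```

```bash
python3 -m inch '[[50,[-10,25,-3],[0.2,0,0.3]],[50,[-10,26,-3],[0.2,0,0.3]],[50,[-10,26,-3],[0.2,0,0.3]],[50,[-9,26,-3],[0.2,0,0.3]],[50,[-9,26,-3],[0.2,0,0.3]],[50,[-9,26,-3],[0.2,0,0.3]],[50,[-8,25,-3],[0.2,0,0.3]]]'
python3 - <<'E'
from plan import *
go([.49,-.13,.215],-16,42,8,50)
E
```

```text
time: 18.52
position: [0.4764, 0.0624, 0.2132]
tool_rot: [0.915, -0.031, -0.402, -0.01]
ft_force: [0.1, -0.3, -6.7]
grip_width: 0.0575
t 18.52 q [-0.13  0.3   2.35  2.98  0.25 -1.46] tcp [0.4764 0.0624 0.2132] grasp [0.4636 0.0633 0.2272] tilt 42.6 psi(x) -4.0 psi(y) -3.7 yz 0.005 F [ 0.14 -0.25 -6.68] M [0.15 1.09 0.05] w 0.0575
rows [[50,[4.5,24.2,-2.4],[1.2,-0.1,1.0]],[50,[4.9,24.1,-2.9],[1.2,-0.1,1.0]],[50,[5.3,23.9,-3.4],[1.2,-0.1,1.0]],[50,[5.7,23.8,-3.9],[1.2,-0.1,1.0]],[50,[6.1,23.6,-4.4],[1.2,-0.1,1.0]],[50,[6.5,23.4,-4.9],[1.2,-0.1,1.0]],[50,[7.0,23.1,-5.3],[1.2,-0.1,1.0]],[50,[7.3,22.9,-5.8],[1.2,-0.1,1.0]]] per 24.7 mm 1.5 deg
```

```bash
python3 -m inch '[[50,[5,25,-2],[1.2,0,1]],[50,[5,25,-3],[1.2,0,1]],[50,[6,25,-3],[1.2,0,1]],[50,[6,25,-4],[1.2,0,1]],[50,[7,25,-4],[1.2,0,1]],[50,[7,24,-5],[1.2,0,1]],[50,[7,24,-5],[1.2,0,1]],[50,[7,24,-6],[1.2,0,1]]]'
python3 - <<'E'
from plan import *
go([.537,-.267,.205],-30,42,8,50)
E
```

```text
time: 19.52
position: [0.5004, -0.1489, 0.2023]
tool_rot: [0.907, -0.129, -0.397, -0.055]
ft_force: [0.6, 0.1, -6.6]
grip_width: 0.0576
t 19.52 q [-0.65  0.36  2.28  2.26  0.32 -1.  ] tcp [ 0.5004 -0.1489  0.2023] grasp [ 0.488  -0.1453  0.2162] tilt 42.7 psi(x) -16.4 psi(y) -16.2 yz 0.003 F [ 0.61  0.06 -6.64] M [0.4  1.04 0.06] w 0.0576
rows [[50,[7.9,13.3,-6.4],[1.3,-0.1,1.1]],[50,[8.1,13.0,-6.7],[1.3,-0.1,1.1]],[50,[8.4,12.6,-7.0],[1.3,-0.1,1.1]],[50,[8.6,12.3,-7.3],[1.3,-0.1,1.1]],[50,[8.9,12.0,-7.6],[1.3,-0.1,1.1]],[50,[9.1,11.6,-7.9],[1.3,-0.1,1.1]],[50,[9.3,11.3,-8.1],[1.3,-0.1,1.1]],[50,[9.5,10.9,-8.4],[1.3,-0.1,1.1]]] per 16.7 mm 1.7 deg
```

```bash
python3 -m inch '[[50,[8,14,-6],[1.3,0,1.1]],[50,[8,13,-7],[1.3,0,1.1]],[50,[9,13,-7],[1.3,0,1.1]],[50,[9,12,-7],[1.3,0,1.1]],[50,[9,12,-8],[1.3,0,1.1]],[50,[9,12,-8],[1.3,0,1.1]],[50,[9,11,-8],[1.3,0,1.1]],[50,[9,11,-8],[1.3,0,1.1]],[50,[0,0,0],[0,0,0]]]'
python3 - <<'E'
from plan import *
from fit import *
go([.537,-.267,.15],-30,42,4,50)
for c in('scene','top'):
    p=P(c); im=snap(c,c+'5.png')
    for r in imaging.cut_out(c,'tin_a'):
        if r['confidence']<.3: continue
        print(c,np.round(r['box'],1),round(r['confidence'],2))
    if c=='scene': a=im[60:260,180:380]
    else: b=im[120:320,300:500]
cv2.imwrite('pics/pair.png',cv2.resize(np.hstack([a,b]),None,fx=2,fy=2,interpolation=cv2.INTER_CUBIC)[:,:,::-1])
E
```

```text
time: 20.65
position: [0.5511, -0.2823, 0.1902]
tool_rot: [0.884, -0.24, -0.386, -0.109]
ft_force: [-0.2, 1.0, -5.6]
grip_width: 0.0577
t 20.65 q [-0.72  0.46  2.06  2.31  0.18 -0.88] tcp [ 0.5511 -0.2823  0.1902] grasp [ 0.5399 -0.2758  0.2042] tilt 42.8 psi(x) -30.1 psi(y) -30.5 yz -0.007 F [-0.2   1.03 -5.59] M [ 0.6   0.97 -0.02] w 0.0577
rows [[50,[8.8,-1.4,10.6],[-0.2,-0.2,-0.0]],[50,[8.8,-1.5,10.5],[-0.2,-0.2,-0.0]],[50,[8.8,-1.5,10.5],[-0.2,-0.2,-0.0]],[50,[8.9,-1.5,10.5],[-0.2,-0.2,-0.0]]] per 13.8 mm 0.3 deg
scene [354.6 261.1  39.5  50.8] 0.97
scene [300.6 222.3  36.2  44.8] 0.96
scene [263.6 130.1  37.1  43.7] 0.56
top [247.8 191.8  27.1  15.8] 0.86
top [316.3 185.3  25.8  20.8] 0.64
top [426.  204.9  31.3  30.1] 0.58
```

View pics/pair.png

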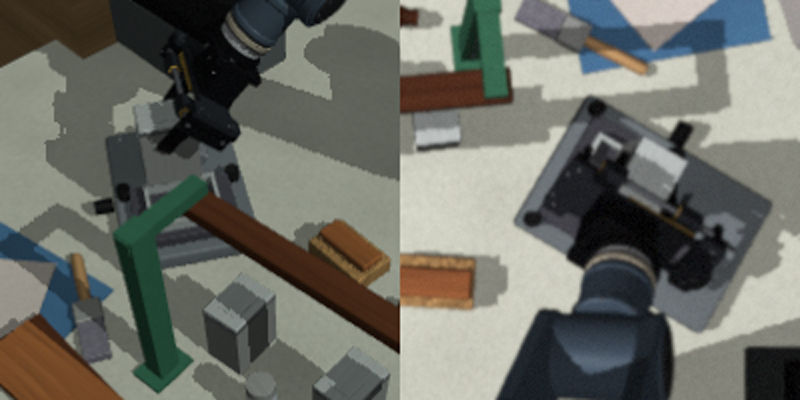

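The pair view shows the tin held above the cradle. The far lid edge in the top view runs from px (422.5,189) to (443.5,201.5). I check this against the predicted position.

```bash
python3 - <<'E'
from plan import *
from fit import *
o,q,R=now(); p=P('top'); gr=q-R.apply([.019,0,0])
zb=gr[2]-.082
e=[onz(p,u,zb+.105) for u in((422.5,189),(443.5,201.5))]; m=sum(e)/2; ax=np.array([np.cos(np.radians(-30)),np.sin(np.radians(-30)),0]); ay=np.array([-ax[1],ax[0],0])
print('edge len',np.linalg.norm(e[0]-e[1]),'yaw',np.degrees(np.arctan2(*(e[0]-e[1])[:2][::-1]))-90,'tin centre top view',m-.04*ax,'grasp',gr)
for c in('scene','top'):
    pc=P(c); B=box(gr[0]+.002*ax[0],gr[1]+.002*ax[1],np.radians(-30.3),.08,.058,zb,zb+.105); h=proj(pc,B); print(c,h.min(0).round(1),h.max(0).round(1))
    for r in imaging.cut_out(c,'tin_a'):
        b=r['box']
        if r['confidence']>.3: print(np.round([b[0]-b[2]/2,b[1]-b[3]/2,b[0]+b[2]/2,b[1]+b[3]/2],1))
E
```

```text
edge len 0.055706505936730474 yaw -29.96483301362165 tin centre top view [ 0.53838267 -0.27647728  0.22658222] grasp [ 0.53837013 -0.27375339  0.20358222]
scene [246.8 107.3] [281.5 152.7]
[334.8 235.7 374.4 286.5]
[282.5 199.9 318.7 244.7]
[245.  108.2 282.2 152. ]
top [394.3 188. ] [443.2 231.3]
[234.2 183.9 261.4 199.7]
[303.4 174.9 329.2 195.7]
[410.4 189.8 441.6 220. ]
```

```bash
python3 -m inch '[[50,[3,-7,5],[-0.2,-0.2,0]],[50,[10,0,9],[0,0,0]],[50,[10,0,9],[0,0,0]],[50,[0,0,0],[0,0,0]]]'
python3 - <<'E'
from plan import *
go([.538,-.266,.133],-30,42,3,50)
E
```

```text
time: 21.45
position: [0.5515, -0.272, 0.1573]
tool_rot: [0.883, -0.238, -0.389, -0.107]
ft_force: [0.1, 0.3, -6.2]
grip_width: 0.058
t 21.45 q [-0.7   0.54  2.09  2.64  0.25 -1.2 ] tcp [ 0.5515 -0.272   0.1573] grasp [ 0.5404 -0.2656  0.1713] tilt 42.4 psi(x) -30.0 psi(y) -30.3 yz -0.004 F [ 0.1   0.26 -6.23] M [0.67 1.04 0.02] w 0.058
rows [[50,[9.0,0.6,9.1],[-0.1,-0.1,-0.0]],[50,[9.0,0.6,9.1],[-0.1,-0.1,-0.0]],[50,[9.1,0.5,9.1],[-0.1,-0.1,-0.0]]] per 12.8 mm 0.2 deg
```

```bash
python3 -m inch '[[50,[7,0.5,8],[-0.1,0,0]],[50,[7,0.5,7],[-0.1,0,0]],[50,[6,0.5,6],[0,0,0]],[50,[0,0,0],[0,0,0]]]'
python3 - <<'E'
from plan import *
go([.538,-.266,.130],-30,42,3,50)
E
```

```text
time: 21.95
position: [0.5504, -0.2726, 0.1303]
tool_rot: [0.885, -0.237, -0.387, -0.105]
ft_force: [0.4, 0.2, -5.7]
grip_width: 0.0578
t 21.95 q [-0.7   0.6   2.11  2.76  0.33 -1.34] tcp [ 0.5504 -0.2726  0.1303] grasp [ 0.5393 -0.2662  0.1443] tilt 42.7 psi(x) -30.0 psi(y) -30.1 yz -0.002 F [ 0.41  0.15 -5.67] M [ 0.66  1.03 -0.07] w 0.0578
rows [[50,[3.2,0.2,3.6],[-0.0,-0.2,0.0]],[50,[3.3,0.2,3.6],[-0.0,-0.2,0.0]],[50,[3.3,0.2,3.6],[-0.0,-0.2,0.0]]] per 4.8 mm 0.2 deg
```

```bash
python3 -m inch '[[50,[4.5,0,4.5],[0,-0.3,0]],[50,[4,0,4],[0,-0.3,0]],[50,[2,0,2],[0,0,0]],[50,[0,0,0],[0,0,0]]]'
python3 - <<'E'
from plan import *
state()
E
```

```text
time: 22.45
position: [0.5508, -0.2729, 0.1161]
tool_rot: [0.883, -0.237, -0.391, -0.106]
ft_force: [-0.9, 0.7, -3.7]
grip_width: 0.0578
t 22.45 q [-0.7   0.63  2.11  2.79  0.35 -1.37] tcp [ 0.5508 -0.2729  0.1161] grasp [ 0.5398 -0.2665  0.1302] tilt 42.2 psi(x) -30.0 psi(y) -30.1 yz -0.002 F [-0.94  0.69 -3.69] M [0.56 0.9  0.02] w 0.0578
```

```bash
python3 -m inch '[[50,[1.5,0,1.5],[0,0,0]],[50,[1,0,1],[0,0,0]],[50,[0,0,0],[0,0,0]]]'
python3 - <<'E'
from plan import *
state()
E
python3 -m inch '[[80,[0,0,0],[0,0,0]],[80,[0,0,0],[0,0,0]],[80,[0,0,0],[0,0,0]],[80,[0,0,0],[0,0,0]],[80,[-15,0,0],[0,0,0]],[80,[-30,0,0],[0,0,0]],[80,[-40,0,0],[0,0,0]],[80,[-40,0,0],[0,0,0]],[80,[-40,0,0],[0,0,0]]]'
python3 - <<'E'
from plan import *
from fit import *
state()
p=P('scene'); im=snap('scene','s6.png')
for r in imaging.cut_out('scene','tin_a'):
    if r['confidence']<.3: continue
    u,v=r['box'][:2]; g=onz(p,(u,v),.1); z=.048 if g[1]<-.15 else 0
    x,i=fitbox(p,r['pixels'].astype(float),np.array([g[0],g[1],-.5 if z else 0]),lambda x,y,t:box(x,y,t,.08,.058,z,z+.105))
    print('tin',np.round(r['box'],1),round(r['confidence'],2),np.round(x[:2],4),'yaw',round(np.degrees(x[2]),1),'iou',round(i,3))
for r in imaging.tip_of('scene','plunger_top'): print('plunger',r)
q=P('top'); im2=snap('top','t6.png')
for r in imaging.tip_of('top','plunger_top'): print('plunger',r)
cv2.imwrite('pics/pair2.png',cv2.resize(np.hstack([im[60:260,180:380],im2[120:320,340:540]]),None,fx=2,fy=2,interpolation=cv2.INTER_CUBIC)[:,:,::-1])
E
```

```text
time: 22.82
position: [0.5504, -0.2728, 0.1164]
tool_rot: [0.884, -0.238, -0.388, -0.105]
ft_force: [-0.2, -0.7, -5.6]
grip_width: 0.0576
t 22.82 q [-0.7   0.64  2.12  2.8   0.37 -1.38] tcp [ 0.5504 -0.2728  0.1164] grasp [ 0.5393 -0.2663  0.1304] tilt 42.6 psi(x) -30.0 psi(y) -30.1 yz -0.002 F [-0.19 -0.73 -5.58] M [0.65 0.98 0.01] w 0.0576
time: 23.95
position: [0.4582, -0.2183, 0.2372]
tool_rot: [0.887, -0.237, -0.382, -0.105]
ft_force: [0.2, 0.5, -0.0]
grip_width: 0.0798
t 23.95 q [-0.77  0.25  2.28  2.18  0.21 -0.8 ] tcp [ 0.4582 -0.2183  0.2372] grasp [ 0.4469 -0.2118  0.251 ] tilt 43.4 psi(x) -29.7 psi(y) -30.0 yz -0.005 F [ 0.23  0.52 -0.01] M [0.33 0.33 0.04] w 0.0798
tin [352.4 260.4  38.4  52.2] 0.77 [0.6114 0.1555] yaw 0.8 iou 0.945
tin [267.7 142.3  33.4  26.3] 0.74 [ 0.5207 -0.2938] yaw -39.0 iou 0.526
tin [300.2 221.6  35.4  47.6] 0.68 [ 0.6293 -0.0303] yaw 8.2 iou 0.969
plunger {'pixel': [277.2, 114.9], 'confidence': 0.49}
plunger {'pixel': [446.7, 257.3], 'confidence': 0.62}
plunger {'pixel': [254.4, 188.7], 'confidence': 0.37}
```

View pics/pair2.png

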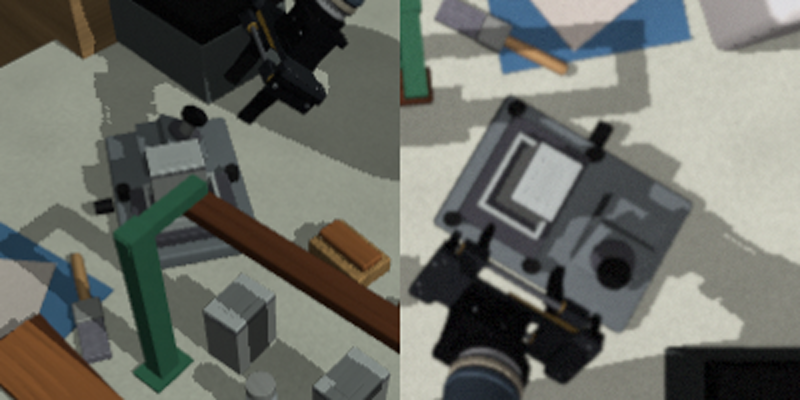

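The pair shows the tin standing in the cradle, with its lid corners in the top view near px (405,191), (431,205), (414,231) and (396,217). The plunger is at about (446.5,256) in the top view and (277,117) in the scene view.

```bash
python3 - <<'E'
from plan import *
from fit import *
p=P('top'); s=P('scene'); ax=np.array([np.cos(np.radians(-30)),np.sin(np.radians(-30))]); ay=np.array([-ax[1],ax[0]]); c=np.array([.539,-.2677])
for z in(.153,.16):
  L=np.array([onz(p,u,z)[:2] for u in((405,191),(431.5,205),(414,231),(396,217.5))])
  print('lid',z,L.mean(0),[(np.array(q-c)@ax,(q-c)@ay) for q in [L.mean(0)]],(L-c)@np.c_[ax,ay])
B=box(c[0],c[1],np.radians(-30),.08,.058,.153,.153); print('pred lid px',proj(p,B)[::2].round(1).tolist(), 'scene',proj(s,B)[::2].round(1).tolist())
im=cv2.imread('pics/t6.png')
for a,b in(((446.6,256.5),(276.9,116.5)),((446.7,257.3),(277.2,114.9))):
  o1,d1=ray(p,a);o2,d2=ray(s,b); t=np.linalg.lstsq(np.c_[d1,-d2],o2-o1,rcond=None)[0]; A=o1+d1*t[0];C=o2+d2*t[1]; m=(A+C)/2
  print('plunger',m,np.linalg.norm(A-C),'local',(m[:2]-c)@ax,(m[:2]-c)@ay)
# refine lid by threshold in top image
hsv=cv2.imread('pics/t6.png',0)[180:240,385:440]; m=(hsv>150).astype(np.uint8); n,l,st,ce=cv2.connectedComponentsWithStats(m); k=1+st[1:,4].argmax(); pts=np.argwhere(l==k)[:,::-1]+[385,180]; r=cv2.minAreaRect(pts.astype(np.float32)); print('lid rect',r,onz(p,r[0],.153))
E
```

```text
lid 0.153 [ 0.5397061  -0.26570518] [(np.float64(-0.00038591129625853177), np.float64(0.0020806140448120986))] [[ 0.03395094  0.04072917]
 [ 0.03776833 -0.03277199]
 [-0.03956253 -0.02704935]
 [-0.03370038  0.02741462]]
lid 0.16 [ 0.53937775 -0.26394453] [(np.float64(-0.0015505914167456396), np.float64(0.0034412058787996647))] [[ 0.03254672  0.04182015]
 [ 0.03633748 -0.03116826]
 [-0.04045391 -0.02548554]
 [-0.03463266  0.02859848]]
pred lid px [[414.6, 231.6], [394.2, 219.4], [430.6, 203.4], [410.3, 191.3]] scene [[279.0, 128.0], [282.5, 141.1], [252.2, 132.7], [254.9, 145.9]]
plunger [ 0.42637063 -0.36711066  0.10415915] 0.0021992819240185106 local -0.047834565047424095 -0.14240684040535279
plunger [ 0.42509801 -0.36544086  0.1108901 ] 0.0012558824277337354 local -0.04977158863633043 -0.1415970662645595
lid rect ((412.8307800292969, 210.54615783691406), (22.822391510009766, 31.13271713256836), 29.744882583618164) [ 0.54106648 -0.26862324  0.153     ]
```

```bash
python3 - <<'E'
from plan import *
from fit import *
p=P('top'); s=P('scene')
print('box corner bottom',onz(s,(284,107),0),'top corner at z',[(z,onz(p,(473,293),z)[:2].round(3),onz(s,(285,85),z)[:2].round(3)) for z in(.05,.1,.15,.2)])
o,q,R=state(); R1=pose(-30,30,-1); f=np.array([.4255,-.3675,.108])
rows(q,R,f-R1.apply([.07,0,0]),R1,8,0)
E
```

```text
box corner bottom [ 0.29845947 -0.49257972  0.        ] top corner at z [(0.05, array([ 0.327, -0.457]), array([ 0.25 , -0.537])), (0.1, array([ 0.335, -0.437]), array([ 0.293, -0.481])), (0.15, array([ 0.342, -0.417]), array([ 0.336, -0.425])), (0.2, array([ 0.35 , -0.397]), array([ 0.379, -0.37 ]))]
t 24.2 q [-0.77  0.25  2.27  2.19  0.21 -0.81] tcp [ 0.4602 -0.2199  0.2364] grasp [ 0.4488 -0.2134  0.2502] tilt 43.5 psi(x) -29.7 psi(y) -30.0 yz -0.005 F [ 0.55  0.02 -0.4 ] M [ 0.2   0.43 -0.04] w 0.0799
rows [[0,[6.8,18.2,5.0],[-0.0,-1.7,0.0]],[0,[7.0,18.2,4.8],[-0.0,-1.7,0.0]],[0,[7.1,18.2,4.6],[-0.0,-1.7,0.0]],[0,[7.3,18.2,4.4],[-0.0,-1.7,0.0]],[0,[7.4,18.2,4.2],[-0.0,-1.7,0.0]],[0,[7.5,18.2,3.9],[-0.0,-1.7,0.0]],[0,[7.7,18.2,3.7],[-0.0,-1.7,0.0]],[0,[7.8,18.2,3.5],[-0.0,-1.7,0.0]]] per 20.1 mm 1.7 deg
```

```bash
python3 - <<'E'
from plan import *
o,q,R=state(); R1=pose(-30,30,-1)*Rotation.from_euler('x',90,degrees=True); f=np.array([.4255,-.3675,.108])
rows(q,R,f-R1.apply([.08,0,0]),R1,11,0)
E
```

```text
t 24.2 q [-0.77  0.25  2.27  2.19  0.21 -0.81] tcp [ 0.4602 -0.2199  0.2364] grasp [ 0.4488 -0.2134  0.2502] tilt 43.5 psi(x) -29.7 psi(y) -30.0 yz -0.005 F [ 0.55  0.02 -0.4 ] M [ 0.2   0.43 -0.04] w 0.0799
rows [[0,[4.1,13.2,3.4],[8.1,-0.9,1.0]],[0,[4.4,13.5,1.4],[8.1,-0.9,1.0]],[0,[4.6,13.5,-0.6],[8.1,-0.9,1.0]],[0,[4.8,13.2,-2.5],[8.1,-0.9,1.0]],[0,[5.0,12.6,-4.4],[8.1,-0.9,1.0]],[0,[5.1,11.8,-6.3],[8.1,-0.9,1.0]],[0,[5.2,10.7,-7.9],[8.1,-0.9,1.0]],[0,[5.2,9.3,-9.4],[8.1,-0.9,1.0]],[0,[5.2,7.8,-10.7],[8.1,-0.9,1.0]],[0,[5.1,6.1,-11.8],[8.1,-0.9,1.0]],[0,[5.0,4.3,-12.6],[8.1,-0.9,1.0]]] per 14.3 mm 8.2 deg
```

```bash
python3 -m inch '[[0,[3,14,3],[8.3,-0.9,1]],[0,[3,14,1],[8.3,-0.9,1]],[0,[4,14,0],[8.3,-0.9,1]],[0,[4,13,-2],[8.3,-0.9,1]],[0,[4,13,-4],[8.3,-0.9,1]],[0,[4,12,-6],[8.3,-0.9,1]],[0,[4,11,-8],[8.3,-0.9,1]],[0,[4,9,-9],[8.3,-0.9,1]],[0,[4,8,-11],[8.3,-0.9,1]],[0,[4,6,-12],[8.3,-0.9,1]],[0,[4,4,-13],[8.3,-0.9,1]]]'
python3 - <<'E'
from plan import *
o,q,R=state(); R1=pose(-30,30,-1)*Rotation.from_euler('x',90,degrees=True); f=np.array([.4255,-.3675,.108])
rows(q,R,f-R1.apply([.05,0,0]),R1,4,0)
E
```

```text
time: 25.58
position: [0.3843, -0.3462, 0.1667]
tool_rot: [-0.462, 0.506, 0.171, 0.708]
ft_force: [0.5, 0.6, -0.4]
grip_width: 0.0008
t 25.57 q [-1.13  0.39  2.13  0.98  0.36  1.73] tcp [ 0.3843 -0.3462  0.1667] grasp [ 0.3762 -0.3419  0.1833] tilt 29.0 psi(x) -27.7 psi(y) -125.9 yz -0.481 F [ 0.45  0.58 -0.44] M [ 0.29  0.18 -0.01] w 0.0008
rows [[0,[6.0,-2.7,0.7],[-1.3,0.3,-0.3]],[0,[6.0,-2.7,0.6],[-1.3,0.3,-0.3]],[0,[6.0,-2.7,0.6],[-1.3,0.3,-0.3]],[0,[6.0,-2.7,0.6],[-1.3,0.3,-0.3]]] per 6.6 mm 1.4 deg
```

```bash
python3 -m inch '[[0,[6,-3,0.7],[-1.3,0.3,-0.3]],[0,[6,-3,0.7],[-1.3,0.3,-0.3]],[0,[6,-3,0.7],[-1.3,0.3,-0.3]],[0,[6,-3,0.7],[-1.3,0.3,-0.3]],[0,[0,0,0],[0,0,0]]]'
python3 - <<'E'
from plan import *
o,q,R=state(); R1=pose(-30,30,-1)*Rotation.from_euler('x',90,degrees=True); f=np.array([.4255,-.3675,.108])
rows(q,R,f-R1.apply([.005,0,0]),R1,4,0)
a=snap('scene','s7.png'); w=snap('wrist','w7.png')
p=P('wrist')
for r in imaging.tip_of('wrist','plunger_top'): print('wrist plunger',r,onz(p,r['pixel'],.108))
print(proj(p,[f]))
cv2.imwrite('pics/pair3.png',np.hstack([cv2.resize(a[70:220,200:350],(400,400)),cv2.resize(w,(400,250)) if 0 else cv2.copyMakeBorder(cv2.resize(w,(400,250)),0,150,0,0,0)])[:,:,::-1])
E
```

```text
time: 26.2
position: [0.4074, -0.3588, 0.1438]
tool_rot: [-0.497, 0.5, 0.184, 0.686]
ft_force: [-0.3, 0.3, -0.4]
grip_width: 0.0006
t 26.2 q [-1.09  0.46  2.11  1.16  0.3   1.5 ] tcp [ 0.4074 -0.3588  0.1438] grasp [ 0.3992 -0.3542  0.1603] tilt 29.9 psi(x) -29.4 psi(y) -120.4 yz -0.498 F [-0.32  0.32 -0.44] M [0.29 0.22 0.01] w 0.0006
rows [[0,[9.0,0.1,0.3],[-0.1,0.1,-0.0]],[0,[9.0,0.1,0.3],[-0.1,0.1,-0.0]],[0,[9.0,0.1,0.4],[-0.1,0.1,-0.0]],[0,[9.0,0.1,0.4],[-0.1,0.1,-0.0]]] per 9.0 mm 0.1 deg
wrist plunger {'pixel': [325.4, 226.7], 'confidence': 0.98} [ 0.42452941 -0.36446788  0.108     ]
wrist plunger {'pixel': [328.6, 308.7], 'confidence': 0.58} [ 0.4544947  -0.30770325  0.108     ]
[[322.42972813 223.23433488]]
```

View pics/pair3.png

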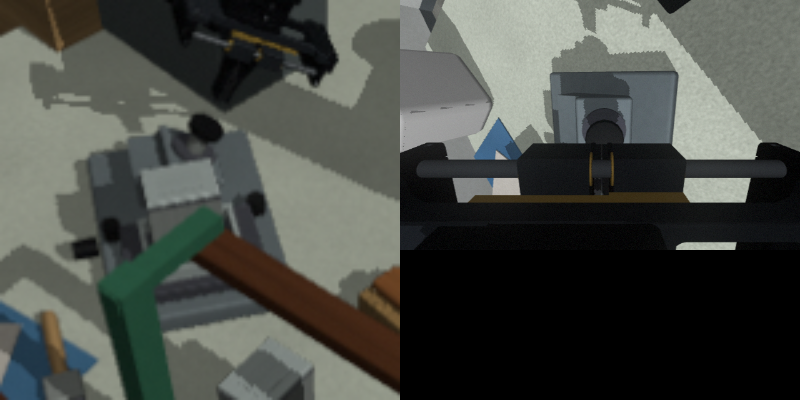

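The wrist view shows the plunger at full-res px (325,227), right ahead of the closed fingertips and within 3 mm of my estimate. I push.

```bash
python3 -m inch '[[0,[10,0,0],[0,0,0]],[0,[10,0,0],[0,0,0]],[0,[10,0,0],[0,0,0]],[0,[8,0,0],[0,0,0]],[0,[5,0,0],[0,0,0]],[0,[0,0,0],[0,0,0]]]'
python3 - <<'E'
from plan import *
o,q,R=state(); f=np.array([.4255,-.3675,.108]); print('tool-frame to face mm',R.inv().apply(f-q)*1000,'Ftool',R.inv().apply(o['ft_force']))
E
```

```text
time: 27.1
position: [0.426, -0.3703, 0.1073]
tool_rot: [-0.497, 0.5, 0.182, 0.686]
ft_force: [-1.6, 0.2, 2.9]
grip_width: 0.0002
t 27.1 q [-1.06  0.57  2.08  1.44  0.26  1.24] tcp [ 0.426  -0.3703  0.1073] grasp [ 0.4177 -0.3656  0.1237] tilt 30.0 psi(x) -29.6 psi(y) -120.5 yz -0.5 F [-1.55  0.17  2.9 ] M [0.27 0.16 0.01] w 0.0002
tool-frame to face mm [-1.49832197  1.21422654  2.17579793] Ftool [-3.2248282  -0.21587318 -0.61403741]
```

Contact at the face (~3 N). I push on.

```bash
python3 -m inch '[[0,[8,0,1],[0,0,0]],[0,[8,0,0],[0,0,0]],[0,[7,0,0],[0,0,0]],[0,[7,0,0],[0,0,0]]]'
python3 - <<'E'
from plan import *
o,q,R=state(); f=np.array([.426,-.3703,.1073]); print('tool-frame mm',R.inv().apply(q-f)*1000,'Ftool',R.inv().apply(o['ft_force']))
E
```

```text
time: 27.6
position: [0.4346, -0.3752, 0.0904]
tool_rot: [-0.499, 0.501, 0.177, 0.685]
ft_force: [-46.9, 24.4, 97.3]
grip_width: 0.0005
t 27.6 q [-1.04  0.61  2.07  1.64  0.25  1.06] tcp [ 0.4346 -0.3752  0.0904] grasp [ 0.4263 -0.3703  0.1068] tilt 30.4 psi(x) -30.7 psi(y) -120.7 yz -0.506 F [-46.95  24.42  97.25] M [-0.34 -0.04 -0.21] w 0.0005
tool-frame mm [19.57166788  0.06717385  0.17893957] Ftool [-110.61900319   -3.61381741   -2.97085834]
```

At the stop, with high force. I relax, hold briefly, then back off.

```bash
python3 -m inch '[[0,[-0.7,0,0],[0,0,0]],[0,[-0.3,0,0],[0,0,0]]]'
python3 - <<'E'
from plan import *
o,q,R=state(); f=np.array([.426,-.3703,.1073]); print('tool-frame mm',R.inv().apply(q-f)*1000,'Ftool',R.inv().apply(o['ft_force']))
E
```

```text
time: 27.85
position: [0.4316, -0.3735, 0.096]
tool_rot: [-0.5, 0.502, 0.174, 0.684]
ft_force: [-4.1, 2.3, 6.9]
grip_width: 0.0002
t 27.85 q [-1.04  0.6   2.08  1.63  0.25  1.06] tcp [ 0.4316 -0.3735  0.096 ] grasp [ 0.4233 -0.3685  0.1124] tilt 30.6 psi(x) -31.1 psi(y) -120.7 yz -0.509 F [-4.06  2.26  6.86] M [0.35 0.21 0.01] w 0.0002
tool-frame mm [13.00814597  0.17016918  0.13592742] Ftool [-8.27005544  0.51536985 -0.15998564]
```

```bash
python3 -m inch '[[0,[5,0,0],[0,0,0]],[0,[2,0,0],[0,0,0]]]'
python3 - <<'E'
from plan import *
o,q,R=state(); f=np.array([.426,-.3703,.1073]); print('tool-frame mm',R.inv().apply(q-f)*1000,'Ftool',R.inv().apply(o['ft_force']))
E
```

```text
time: 28.1
position: [0.4334, -0.3745, 0.0925]
tool_rot: [-0.5, 0.502, 0.173, 0.684]
ft_force: [-5.4, 1.9, 8.7]
grip_width: 0.0005
t 28.1 q [-1.04  0.61  2.08  1.67  0.25  1.02] tcp [ 0.4334 -0.3745  0.0925] grasp [ 0.4251 -0.3695  0.1089] tilt 30.7 psi(x) -31.3 psi(y) -120.7 yz -0.51 F [-5.37  1.93  8.7 ] M [ 0.3   0.24 -0.01] w 0.0005
tool-frame mm [17.02618237  0.22603632  0.19709827] Ftool [-10.33192443   0.38027551  -1.13892809]
```

```bash
python3 -m inch '[[0,[2.5,0,0],[0,0,0]],[0,[1.5,0,0],[0,0,0]]]'
python3 - <<'E'
from plan import *
for i in range(5):
  o,q,R=now(); f=np.array([.426,-.3703,.1073]); print(o['time'],'tool-frame mm',R.inv().apply(q-f)*1000,'Ftool',R.inv().apply(o['ft_force']))
  imaging.camera('top')
E
```

```text
time: 28.35
position: [0.434, -0.3749, 0.0913]
tool_rot: [-0.501, 0.502, 0.172, 0.684]
ft_force: [-6.6, 3.2, 11.4]
grip_width: 0.0003
28.35 tool-frame mm [18.46796227  0.26658655  0.26336734] Ftool [-13.56066867   0.45951029  -0.71827709]
28.4 tool-frame mm [18.45546639  0.25871868  0.24038384] Ftool [-10.81519943  -0.12445926  -0.87175419]
28.45 tool-frame mm [18.46000874  0.27379209  0.26206678] Ftool [-10.218324     0.23796471  -1.14963868]
28.5 tool-frame mm [18.45360132  0.2849743   0.27096754] Ftool [-11.19070756   0.74406003  -0.8921734 ]
28.55 tool-frame mm [18.45675496  0.27464129  0.27594298] Ftool [-10.70157633  -0.81863314  -0.49810408]
```

```bash
python3 -m inch '[[0,[1.5,0,0],[0,0,0]],[0,[1.3,0,0],[0,0,0]]]'
python3 -m inch '[[0,[-10,0,0],[0,0,0]],[0,[-25,0,0],[0,0,0]],[0,[-40,0,0],[0,0,0]],[0,[-45,0,0],[0,0,0]],[0,[-45,0,0],[0,0,0]],[0,[-30,0,0],[0,0,0]],[0,[0,0,0],[0,0,0]],[0,[0,0,0],[0,0,0]]]'
python3 - <<'E'
from plan import *
from fit import *
state()
p=P('scene'); a=snap('scene','s8.png')
for r in imaging.cut_out('scene','tin_a'):
    if r['confidence']<.3: continue
    u,v=r['box'][:2]; g=onz(p,(u,v),.1); z=.048 if g[1]<-.15 else 0
    x,i=fitbox(p,r['pixels'].astype(float),np.array([g[0],g[1],-.5 if z else 0]),lambda x,y,t:box(x,y,t,.08,.058,z,z+.105))
    print('tin',np.round(r['box'],1),round(r['confidence'],2),np.round(x[:2],4),'yaw',round(np.degrees(x[2]),1),'iou',round(i,3))
t=P('top'); b=snap('top','t8.png')
for c in('scene','top'):
  for n in ('plunger_top','jar_1','hammer','sander','spindle'): print(c,n,[(np.round(r['pixel'],1).tolist(),round(r['confidence'],2)) for r in imaging.tip_of(c,n)][:2])
cv2.imwrite('pics/pair4.png',cv2.resize(np.hstack([a[60:330,180:450],b[100:370,250:520]]),None,fx=1.45,fy=1.45,interpolation=cv2.INTER_CUBIC)[:,:,::-1])
E
```

```text
time: 28.85
position: [0.434, -0.3749, 0.0913]
tool_rot: [-0.501, 0.502, 0.171, 0.684]
ft_force: [-4.3, 2.1, 9.0]
grip_width: 0.0005
time: 29.85
position: [0.3454, -0.3209, 0.2643]
tool_rot: [-0.501, 0.504, 0.17, 0.683]
ft_force: [-0.0, 0.7, 0.2]
grip_width: 0.0007
t 29.85 q [-1.2   0.11  2.13  0.63  0.54  2.  ] tcp [ 0.3454 -0.3209  0.2643] grasp [ 0.3371 -0.3157  0.2806] tilt 30.9 psi(x) -32.2 psi(y) -120.8 yz -0.513 F [-0.05  0.66  0.2 ] M [ 0.3   0.21 -0.03] w 0.0007
tin [300.4 219.4  33.3  45.9] 0.65 [ 0.6286 -0.0306] yaw 8.2 iou 0.959
tin [268.9 144.1  34.4  34.6] 0.63 [ 0.5252 -0.2901] yaw -43.8 iou 0.574
tin [355.6 261.4  40.6  53.9] 0.61 [0.6103 0.1556] yaw 4.7 iou 0.968
scene plunger_top [([276.6, 115.9], 0.47)]
scene jar_1 [([313.9, 268.4], 0.94), ([358.5, 305.5], 0.77)]
scene hammer [([288.3, 291.3], 0.66)]
scene sander [([353.1, 191.7], 0.88)]
scene spindle [([287.2, 294.4], 0.74)]
top plunger_top [([444.5, 252.9], 0.71)]
top jar_1 [([282.2, 159.8], 0.73), ([221.1, 166.0], 0.56)]
top hammer [([227.4, 252.1], 0.97)]
top sander [([318.6, 260.5], 0.77)]
top spindle [([389.0, 140.5], 0.44)]
```

View pics/pair4.png

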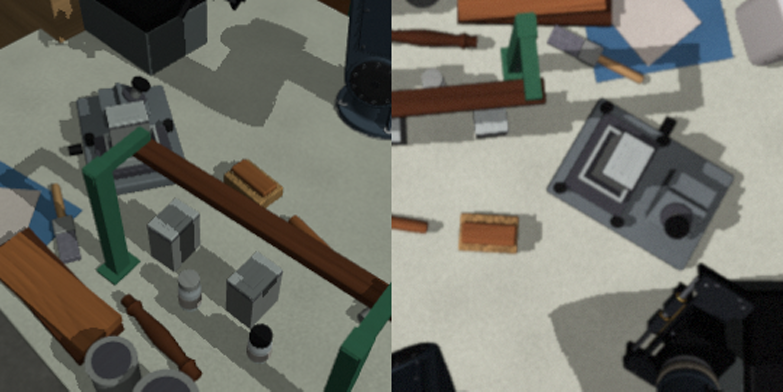

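```bash
python3 -c "
from rig import robot; print(robot.hand_in())"
```

```text
the job is handed in; nothing more can be done
None
```

I finished the task and handed it in at about 30 s of the 72 s limit; no verdict came back.

**Weights:** The tin near y = -0.03 weighed about 1.5 N, the one near y = 0.155 about 3.7 N, and the one near y = 0.294 about 6.2 N. I moved only the heaviest to the cradle and let go of it. The other two are back where they stood, within about 3 mm by the scene camera.

**Cradle:** In the top view the tin's lid sits within about 3 mm of the cradle's centre. The scene camera's final fit of that tin disagreed by about 25 mm. That fit was poor (0.57 overlap) because the rail hides part of the tin, so I trusted the top view.

**Plunger:** The first push overshot and peaked near 110 N at the wrist, close to the 120 N limit. I backed off and pushed again. The fingertips then held about 18.5 mm past first contact at 10–11 N for about 0.5 s, which matches the spring force at the stop. The depth comes from tool position and force, because the joint value cannot be read directly. After I withdrew, the plunger was within 1–5 px of its earlier place in the images.

**Last checks:** Wrist force was near zero with the arm clear of the polisher. The jars, hammer and sander were detected within about 4 px of their earlier positions, and the spindle matched in the scene view. One top-view spindle detection, at low confidence, landed in the wrong place. The brush looked unmoved in the pictures, but I did not measure it.

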